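# Third hand for the tea tray's end panel

## Task

The tea tray's end panel has come off and I am about to screw it back on. Pick the panel up by the middle of its top bar, bring it upright and level across the open end of the tray, clear of the counter and flush with the side walls and their lower edge, ease it on without a knock and press it squarely against both side walls with a steady push of about 10 N. Keep that up for a few seconds and finish while still holding and pressing it, with the screw holes at its ends free; leave the glasses, saucers and sugar pot alone.

Things in the scene. Friction and masses are not known exactly. Their poses are not given: they have to be found in the camera images.
- end_panel: loose bamboo end panel of the tray: board 240 mm long (its y), 14 mm thick (its x), 56 mm high (its z), about 0.13 kg, at first standing upright on the counter. A hand hole 96 mm wide, 20 mm high through its middle (18 to 38 mm above its underside) leaves a bar 18 mm high along the top. Two screw holes near each end. Faces alike: either may go against the tray. Origin: middle of its underside
- panel_bar (a point): centre of the bar over the hand hole of the end panel, 47 mm above the panel's underside, at mid length and mid thickness
- panel_left (a point): middle of the end (+y) of the end panel: mid thickness, half height (28 mm over its underside), 120 mm from its middle
- panel_right (a point): middle of the other (-y) end of the end panel: mid thickness, half height, 120 mm from its middle
- tray: empty bamboo tea tray 300 x 240 mm, held fast by four 10 mm rubber feet. Side walls 12 mm thick, tops 66 mm over the counter; floor 8 mm thick, its top at 18 mm; the end nearest the robot is open. Origin: on the counter under the middle of the open end, in the plane of the cut wall ends; x into the tray, away from the robot, y left, z up. Once touching, the push rises some newtons per mm
- tray_seat (a point): middle of the lower edge of the tray's open end, in the plane of the cut ends of the side walls, 10 mm above the counter: the lower edge of the panel's inner face belongs here, middle on middle, so that the panel's origin lies 7 mm (half its thickness) outside this point, towards the robot
- glass1: slim-waisted clear tea glass, 88 mm tall, 55 mm across the rim, standing upright; a bystander. Origin: middle of its underside, z up
- glass2: slim-waisted clear tea glass, 88 mm tall, 55 mm across the rim, standing upright; a bystander. Origin: middle of its underside, z up
- glass3: slim-waisted clear tea glass, 88 mm tall, 55 mm across the rim, standing upright; a bystander. Origin: middle of its underside, z up
- glass4: slim-waisted clear tea glass, 88 mm tall, 55 mm across the rim, standing upright; a bystander. Origin: middle of its underside, z up
- glass5: slim-waisted clear tea glass, 88 mm tall, 55 mm across the rim, standing upright; a bystander. Origin: middle of its underside, z up
- saucers: stack of five pale blue saucers, 110 mm across, 38 mm high; a bystander. Origin: middle of its underside
- sugar_pot: round steel sugar pot with a flip lid, 92 mm across, 98 mm tall, handle and thumb lever on its +x side out to 78 mm; a bystander. Origin: middle of its underside
Mind the look-alikes: they are no part of the job. What is meant by the end_panel is not red, and is the larger of those in its own colour.

How it is judged:
On the way, in this order (a step that is already met when the one before it is completed fails the run):
1. the panel is gripped by the middle and lifted clear of the counter (contact force between the fingers and end_panel above 2 N and contact force between end_panel and table below 0.2 N and height (world z) of end_panel above 0.02 m and y of the grasp point in the frame of end_panel between -0.05 and 0.05 m), for 0.2 s.
2. the panel is held flush across the open end and pressed on the tray with 6 to 15 N for two seconds on end (x of panel_left in the frame of tray between -0.01 and -0.004 m and x of panel_right in the frame of tray between -0.01 and -0.004 m and y of end_panel in the frame of tray between -0.005 and 0.005 m and z of end_panel in the frame of tray between 0.005 and 0.015 m and angle between end_panel's own z axis and vertical below 0.08 rad and contact force between end_panel and tray between 6 and 15 N and contact force between the fingers and end_panel above 2 N and contact force between end_panel and table below 0.2 N and y of the grasp point in the frame of end_panel between -0.05 and 0.05 m), for 2 s.
At the end, for the whole second after the job is handed in: At the end the gripper still holds the end panel within 50 mm of its middle, off the counter, and presses it on the tray with 6 to 15 N: both its ends lie within 3 mm of touching the side walls, it is within 5 mm of flush sideways and in height, upright within 0.08 rad, and still (all of step 2 and linear speed of end_panel below 0.01 m/s); the arm keeps its last pose, push and grip.
It fails at once if the panel is knocked or rammed against the tray (over 30 N) (contact force between end_panel and tray above 30 N).
It fails at once if a glass, the saucers or the sugar pot is shifted by more than 20 mm or tipped (distance of any of glass1, glass2, glass3, glass4, glass5, saucers, sugar_pot from where it was at the start of the episode above 0.02 m or angle between any of glass1, glass2, glass3, glass4, glass5, saucers, sugar_pot's own z axis and vertical above 0.3 rad).
It also fails if it takes over 64 s, if anything falls off the work surface, if the arm or the gripper's body presses on something with over 40 N, if the wrist force passes 120 N, or if a joint passes its speed limit or range.

## Robot

A 7-joint arm with a two-finger parallel gripper is mounted at the origin on the work surface. World frame = base frame: x ahead of the robot, y to its left, z up, the work surface at z = 0. Lengths are in m, angles in rad, forces in N, time in s.
With the tool pointing down it reaches from about 0.4 to 0.85 m from the base axis. Payload 4.5 kg.
Tool frame: the origin (TCP) lies at the very end of the fingers, on their centre line; the grasp point (between the pads) lies 19 mm behind it (r.grip_depth is the distance from the TCP to the grasp point, in m); z points along the fingers, x is the direction in which the jaws open and shut, and the axes are right-handed (so a half turn about z gives the same grasp; the last joint's range is limited). The gripper opens to 88 mm and grips with 3 to 60 N. Pads are 18 mm wide; open, the fingers measure 123 mm over their backs; the gripper's body (75 mm by 187 mm) begins 45 mm behind the grasp point.
Start: joints at [1.325, 0.689, -0.195, 1.565, 0.157, 0.902, -0.215], TCP at [0.173, -0.601, 0.239] pointing down, gripper open.
Joint ranges: [-3.01, 3.01], [-0.46, 2.08], [-1.47, 1.51], [0.13, 2.56], [-1, 4.14], [0.04, 2.09], [-2.66, 2.66]. Speed limits (rad/s): [2.57, 2.57, 3.14, 3.14, 3.14, 3.14, 3.14].

## Interface

Orientations are given as a unit quaternion [x, y, z, w].
In Python, from plant import r gives the robot as it stands. The module is installed in compiled form; this text tells all that it offers.
- The arm moves only by the shell command python3 -m jog 'ROWS' [FORCE]. ROWS is JSON, a list of rows, each a list of 5 numbers: the shift along the tool's x, y, z in units of 1 m (1.0 is 1 m), then the turn about the tool's z in units of 360 degrees (1.0 is 360 degrees), then the closure, from 0 (fully open) to 1 (shut). In form: [[dx, dy, dz, yaw, fingers], ...]. A call has 1 to 20 rows; each row shifts and turns the commanded pose from where the row before left it, along the tool's axes as they then stand; what a row does not reach is not made up. A row lasts 1/10 s, in which the tool goes at most 50 mm and 8.59 degrees, less where a joint would pass 70% of its speed; a pose out of reach is approached as far as the arm can. A call with a number of a shift or a turn outside -1 to 1 is refused whole. A call with a gripper value outside its range is refused whole. The fingers move at their own pace and stop on an object; FORCE is the grip in N (left out, the last holds). Time passes only in rows, so rows that do not move let the fingers close. It gives the time, the measured TCP pose, the force and the opening at its end, in the units of the state.
- r.get_state(): the state, without advancing time (a new reading comes with each control period).
- r.snapshot(name): name is "side" or "top"; returns the picture (480x640x3 uint8, red, green, blue); there is no depth.
- r.get_calibration(name): a dict with "mtx" (3x3 intrinsics, pixels), "dist" ([k1, k2, p1, p2, k3] as OpenCV has them; the pictures are not rectified), "R" (3x3) and "t" (3): a world point X has camera coordinates R X + t. Camera axes: x right, y down, z forward; pixel columns grow to the right and rows downward; lengths in m; the calibration is good to about 2 mm. A picture is of the moment at which its call begins. get_calibration takes no time and is no camera call.
- r.finish_job(): hands the job in, once; it reports no verdict.
Trained networks look in the newest picture that a camera, given by its name, has taken for a name from the list of things; names that differ only in an ending like _2 or _b are one class to them, and where a whole thing is asked for, a point or a joint stands for the part that bears it (a point fixed in the world has none). Each returns a list of dicts, best first, with "score" (0 to 1); they miss things now and then, are a little off and sometimes report something else, mostly with a low value. They report only what shows in the picture. A call takes as long as a camera call. They do not tell look-alikes from the thing itself.
- r.cut_out(thing, camera): "pixels" (480x640 bool, what is visible of it) and "rect" ([left, top, right, bottom] in pixels, round what is visible of it).
The state is a dict: "clock": time; "q": joint angles; "qd": joint speeds; "joint_torque": joint torques, N m; "tool_pos": TCP position; "eef_rot": TCP orientation; "contact_force": force on the tool from outside, world axes, zero at the start; "moment": the same for the moment, N m; "opening": opening from 0.0 (shut) to 1.0 (fully open).
Only numpy, scipy, OpenCV 4.12 (cv2) and the standard library are available. Lean on these libraries where they do the work, as an engineer would, in place of code of your own. Each camera call takes 0.05 s, during which the arm holds its last target.

## Working session

There is one attempt and no reset: what is moved stays moved. The work goes in short steps, Python scripts to look and compute and a shell command to move; the robot and the scene stay as the last step left them, time stands still between calls to the robot, and variables do not carry over. Pictures are saved under pics/ and viewed, and the job is handed in when it is done.

```bash
mkdir -p pics; python3 - <<'E'
from plant import r
import cv2
s=r.get_state();print(s)
for n in("side","top"):
    im=r.snapshot(n);cv2.imwrite(f"pics/{n}0.png",im[:,:,::-1])
    c=r.get_calibration(n);print(n,c)
    for t in("end_panel","tray"):
        for d in r.cut_out(t,n):print(n,t,d["score"],d["rect"],d["pixels"].sum())
E
```

```text
{'clock': 0.0, 'q': array([ 1.32480176,  0.68998292, -0.19451655,  1.56635458,  0.15732314,
        0.90249452, -0.21509308]), 'qd': array([ 7.75150921e-05,  1.94024324e-03,  1.31117628e-03, -1.98641506e-03,
        7.77147254e-04, -2.66660274e-04, -3.72591257e-04]), 'joint_torque': array([-5.26425047e-04, -5.27561760e+01, -1.26700357e+00, -1.53431135e+01,
       -5.26638783e-02,  6.70742244e-03,  1.88769736e-04]), 'tool_pos': array([ 0.17237049, -0.60009728,  0.23790796]), 'eef_rot': array([ 7.98830971e-01, -6.01554843e-01, -7.79637334e-04, -4.93022772e-04]), 'contact_force': array([ 0.73224785, -0.30978893, -0.28475839]), 'moment': array([-0.03027985,  0.01673621,  0.03934762]), 'opening': 0.9983063102298751}
side {'mtx': array([[575.52215752,   0.        , 319.25225536],
       [  0.        , 575.52215752, 242.85417915],
       [  0.        ,   0.        ,   1.        ]]), 'dist': array([-0.00911897,  0.        ,  0.        ,  0.        ,  0.        ]), 'R': array([[-0.99406234, -0.10880582,  0.00116545],
       [-0.08096451,  0.73246038, -0.67597821],
       [ 0.07269672, -0.6720
[... 358 characters left out ...]
96,   0.        , 314.15567189],
       [  0.        , 491.65135896, 243.13207953],
       [  0.        ,   0.        ,   1.        ]]), 'dist': array([0.01635291, 0.        , 0.        , 0.        , 0.        ]), 'R': array([[ 1.24526463e-02, -9.99921158e-01,  1.61507400e-03],
       [-9.83534285e-01, -1.25397685e-02, -1.80286062e-01],
       [ 1.80292100e-01,  6.56557909e-04, -9.83612895e-01]]), 't': array([0.02986667, 0.51936692, 1.39750633])}
top end_panel 0.73 [64.8, 293.6, 154.7, 306.2] 449
top end_panel 0.65 [195.7, 256.3, 279.6, 265.4] 600
top end_panel 0.6 [171.1, 290.8, 225.4, 332.0] 371
top tray 0.74 [325.3, 143.8, 426.1, 256.4] 8387
top tray 0.24 [479.6, 224.4, 517.1, 260.4] 1143
```

View pics/side0.png

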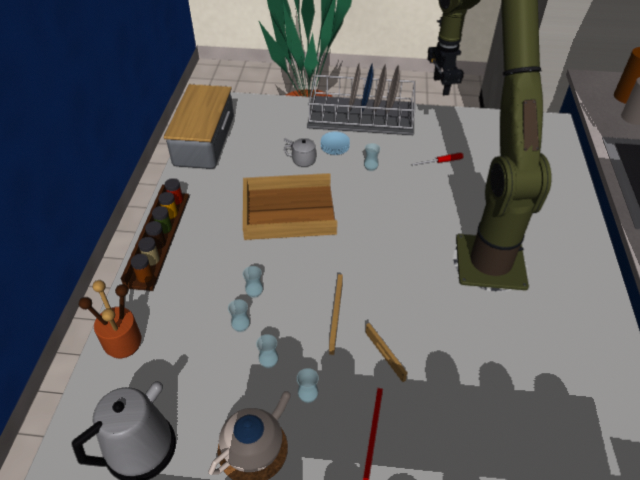

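View pics/top0.png

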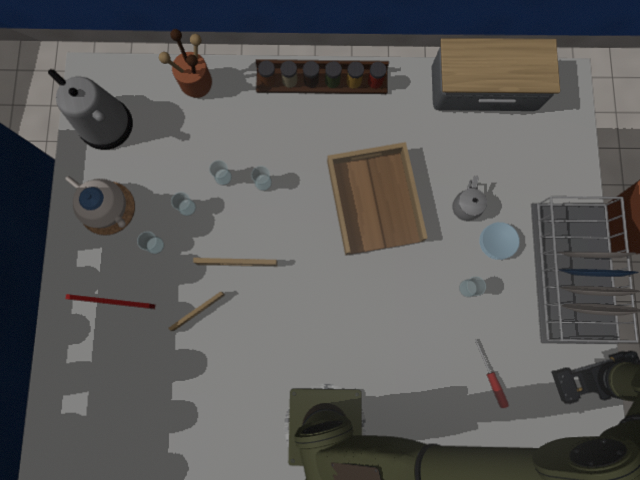

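```bash
python3 - <<'E'
import cv2
t=cv2.imread("pics/top0.png");s=cv2.imread("pics/side0.png")
def z(im,x0,y0,x1,y1,k,n):cv2.imwrite(n,cv2.resize(im[y0:y1,x0:x1],None,fx=k,fy=k,interpolation=cv2.INTER_CUBIC))
z(t,320,135,435,260,4.6,"pics/ztray_t.png");z(s,235,165,345,245,7,"pics/ztray_s.png")
z(t,185,245,290,280,7,"pics/zp_t.png");z(s,320,265,360,362,6,"pics/zp_s.png")
E
```

```text
(no output)
```

View pics/ztray_t.png

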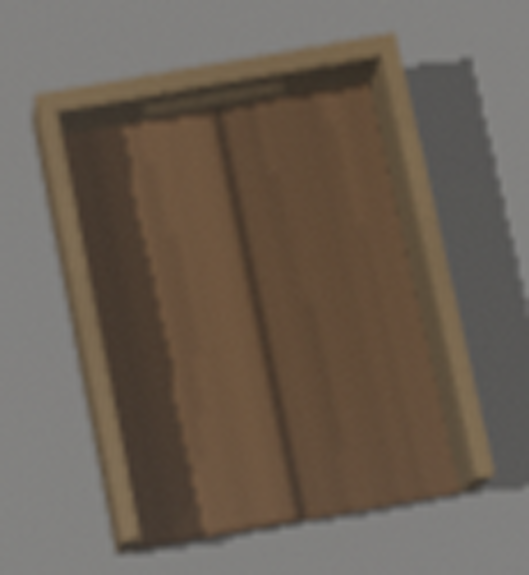

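View pics/ztray_s.png

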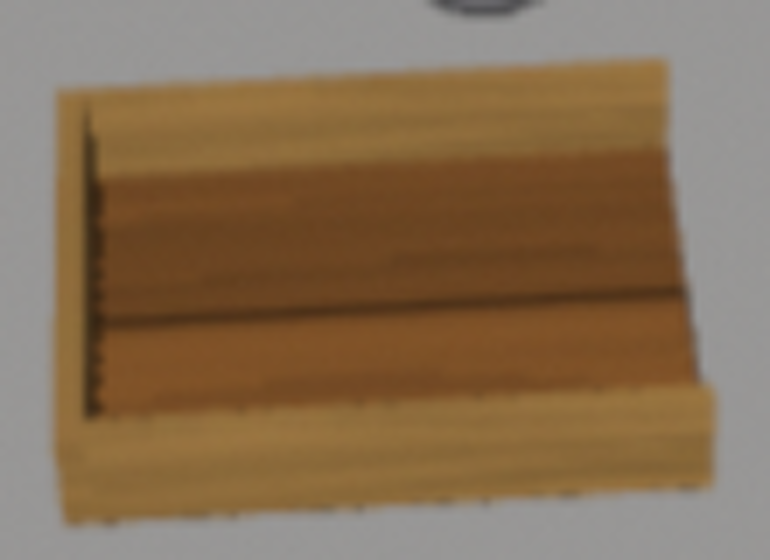

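View pics/zp_t.png

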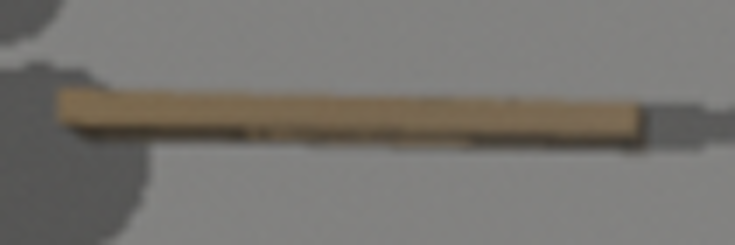

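View pics/zp_s.png

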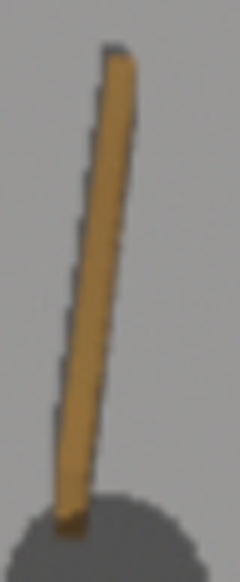

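```bash
cat > fit.py <<'E'
import numpy as np,cv2
from scipy.optimize import minimize
from plant import r
S=4
def proj(c,X):
    rv=cv2.Rodrigues(c["R"])[0];return cv2.projectPoints(np.asarray(X,float),rv,c["t"],c["mtx"],c["dist"])[0][:,0]
def box(x0,x1,y0,y1,z0,z1):return np.array([[x,y,z] for x in(x0,x1) for y in(y0,y1) for z in(z0,z1)])
def place(P,p,z=0):
    c,s=np.cos(p[2]),np.sin(p[2]);return np.c_[P[:,0]*c-P[:,1]*s+p[0],P[:,0]*s+P[:,1]*c+p[1],P[:,2]+z]
def render(c,boxes,win):
    x0,y0,x1,y1=win;m=np.zeros(((y1-y0)*S,(x1-x0)*S),np.uint8)
    for b in boxes:
        q=(proj(c,b)-[x0,y0]+.5)*S-.5
        cv2.fillConvexPoly(m,np.round(cv2.convexHull(q.astype(np.float32))*16).astype(np.int32),255,cv2.LINE_AA,4)
    return cv2.resize(m,(x1-x0,y1-y0),interpolation=cv2.INTER_AREA)/255.
def soft(im,win,lo,hi):
    x0,y0,x1,y1=win;a=im[y0:y1,x0:x1].astype(float);sat=(a[:,:,0]-a[:,:,2])/(a.max(2)+1)
    return np.clip((sat-lo)/(hi-lo),0,1)
def tray_boxes(p,L):
    return [place(b,p) for b in(box(0,L,108,120,10,66),box(0,L,-120,-108,10,66),box(L-12,L,-120,120,10,66),box(0,L,-120,120,10,18))]
def scale(f):return f
E
python3 - <<'E'
from fit import *
ims={n:cv2.imread(f"pics/{n}0.png")[:,:,::-1] for n in("side","top")}
cal={n:r.get_calibration(n) for n in ims}
TW={"top":(318,135,435,262),"side":(232,165,345,246)}
PW={"top":(185,248,290,276),"side":(320,266,356,362)}
for W,n in((TW,"tray"),(PW,"panel")):
    for v in W:
        m=soft(ims[v],W[v],0.05,0.4);cv2.imwrite(f"pics/m_{n}_{v}.png",cv2.resize((m*255).astype(np.uint8),None,fx=4,fy=4))
def tb(p,L):return [b for b in[x for x in[place(q/1000,p) for q in(box(0,L,108,120,10,66),box(0,L,-120,-108,10,66),box(L-12,L,-120,120,10,66),box(0,L,-120,120,10,18))]]]
def pb(p):
    q=[box(-7,7,-120,-48,0,56),box(-7,7,48,120,0,56),box(-7,7,-48,48,0,18),box(-7,7,-48,48,38,56)]
    return [place(b/1000,p) for b in q]
def fit(f,W,x0,views,st):
    M={v:soft(ims[v],W[v],0.08,0.25) for v in views}
    cost=lambda p:sum(((render(cal[v],f(p),W[v])-M[v])**2).sum() for v in views)
    x=np.array(x0,float)
    for k in range(3):
        sim=np.vstack([x]+[x+np.eye(len(x))[i]*st[i]/(2**k) for i in range(len(x))])
        o=minimize(cost,x,method="Nelder-Mead",options=dict(initial_simplex=sim,xatol=1e-5,fatol=1e-3));x=o.x
    return x.round(4),round(o.fun,1)
# initial: intersect top rays
def ray(v,uv,z):
    c=cal[v];a=cv2.undistortPoints(np.array([[uv]],float),c["mtx"],c["dist"])[0,0];d=c["R"].T@np.r_[a,1];o=-c["R"].T@c["t"];return o+d*(z-o[2])/d[2]
a=ray("top",(345.5,253),.066);b=ray("top",(426,238.5),.066);print(a,b,np.linalg.norm(a-b))
d=a-b;ty=np.arctan2(-d[0],d[1]);m=(a+b)/2
for vs in(("top",),("side",),("top","side")):
    print(vs,fit(lambda p:tb(p[:3],p[3]*1000),TW,[m[0],m[1],ty,.3],vs,[.01,.01,.03,.01]))
a=ray("top",(193.5,258.5),.056);b=ray("top",(276,261),.056);print(a,b,np.linalg.norm(a-b))
d=a-b;ty=np.arctan2(-d[0],d[1]);m=(a+b)/2
for vs in(("top",),("side",),("top","side")):
    print(vs,fit(pb,PW,[m[0],m[1],ty],vs,[.01,.01,.03]))
E
```

```text
[ 0.48767324 -0.05451142  0.066     ] [ 0.53330987 -0.28811026  0.066     ] 0.238014963007649
('top',) (array([ 0.5141, -0.174 ,  0.1906,  0.2979]), np.float64(16.6))
('side',) (array([ 0.5129, -0.1717,  0.189 ,  0.3003]), np.float64(7.1))
('top', 'side') (array([ 0.5137, -0.1735,  0.1903,  0.2988]), np.float64(63.9))
[0.46757423 0.38565366 0.056     ] [0.46324293 0.14639483 0.056     ] 0.23929802686328489
('top',) (array([ 0.4638,  0.2683, -0.0095]), np.float64(42.2))
('side',) (array([ 0.4649,  0.2688, -0.0105]), np.float64(8.0))
('top', 'side') (array([ 0.4645,  0.2686, -0.0093]), np.float64(55.6))
```

```bash
python3 -m jog '[[0,0,0,-0.0235,0],[0,0,0,-0.0235,0],[0,0,0,-0.0235,0],[0,0,0,-0.0235,0],[0,0,0,-0.0235,0],[0,0,0,-0.0235,0],[0,0,0,-0.0235,0],[0,0,0,-0.0235,0],[0,0,0,-0.016,0],[0.03,0,0,0,0],[0.04,0,0,0,0],[0.04,0,0,0,0],[0.04,0,0,0,0],[0.04,0,0,0,0],[0.04,0,0,0,0],[0.04,0,0,0,0],[0.02,0,0,0,0],[0,0,0,0,0],[0,0,0,0,0]]' 20
```

```text
clock: 2.2
tool_pos: [0.462, -0.6034, 0.2382]
eef_rot: [1.0, -0.005, -0.001, 0.0]
contact_force: [-0.6, -0.7, -0.0]
opening: 1.006
```

```bash
python3 -m jog '[[0,-0.02,0,0,0],[0,-0.04,0,0,0],[0,-0.048,0,0,0],[0,-0.048,0,0,0],[0,-0.048,0,0,0],[0,-0.048,0,0,0],[0,-0.048,0,0,0],[0,-0.048,0,0,0],[0,-0.048,0,0,0],[0,-0.048,0,0,0],[0,-0.048,0,0,0],[0,-0.048,0,0,0],[0,-0.048,0,0,0],[0,-0.048,0,0,0],[0,-0.048,0,0,0],[0,-0.048,0,0,0],[0,-0.048,0,0,0],[0,-0.048,0,0,0],[0,-0.03,0,0,0],[0,-0.014,0,0,0]]' 20
python3 -m jog '[[0,0,0,0,0],[0,0,0,0,0]]'
python3 -c "
from plant import r;print(r.get_state())"
```

```text
clock: 4.2
tool_pos: [0.4705, 0.2702, 0.2392]
eef_rot: [1.0, -0.004, 0.001, -0.001]
contact_force: [0.4, 0.1, 0.5]
opening: 1.001
clock: 4.4
tool_pos: [0.4711, 0.2654, 0.2385]
eef_rot: [1.0, -0.006, -0.0, 0.001]
contact_force: [0.8, -1.8, 0.2]
opening: 0.999
{'clock': 4.4, 'q': array([-0.31549415,  0.60704416, -0.46480607,  1.81114933,  0.36362917,
        0.81064251, -0.97547814]), 'qd': array([ 0.01359494, -0.00209964,  0.00792096,  0.0078044 , -0.00110285,
       -0.00146977, -0.00407444]), 'joint_torque': array([-1.37893271e+00, -4.56648552e+01, -4.61420685e+00, -1.37714025e+01,
       -9.55826207e-02, -1.38930576e-01, -6.09451978e-03]), 'tool_pos': array([0.47114831, 0.26539348, 0.2385267 ]), 'eef_rot': array([ 9.99979920e-01, -6.17107893e-03, -3.49629425e-05,  1.44084421e-03]), 'contact_force': array([ 0.80560601, -1.82623209,  0.16878777]), 'moment': array([-0.06558277, -0.14322099, -0.02922174]), 'opening': 0.9990188255276473}
```

```bash
python3 -m jog '[[-0.006,-0.003,0,0,0],[0,0,0.03,0,0],[0,0,0.04,0,0],[0,0,0.04,0,0],[0,0,0.03,0,0],[0,0,0.02,0,0],[0,0,0,0,0],[0,0,0,0,0],[0,0,0,0,0]]' 20
python3 - <<'E'
from plant import r
import cv2
for n in("side","top"): cv2.imwrite(f"pics/{n}1.png",r.snapshot(n)[:,:,::-1]);s=r.get_state();print(s["tool_pos"],s["eef_rot"])
im=cv2.imread("pics/side1.png")[220:400,260:460];cv2.imwrite("pics/s1z.png",cv2.resize(im,None,fx=3.2,fy=3.2))
E
```

```text
clock: 5.3
tool_pos: [0.4655, 0.2716, 0.08]
eef_rot: [1.0, -0.005, 0.001, -0.001]
contact_force: [-0.1, 0.1, 0.2]
opening: 0.996
[0.46550873 0.27174608 0.08011455] [ 9.99986601e-01 -5.03411891e-03  1.00573721e-03 -6.66216286e-04]
[0.46547328 0.27180201 0.08003927] [ 9.99986965e-01 -4.96873633e-03  9.87840683e-04 -6.37126768e-04]
```

View pics/s1z.png

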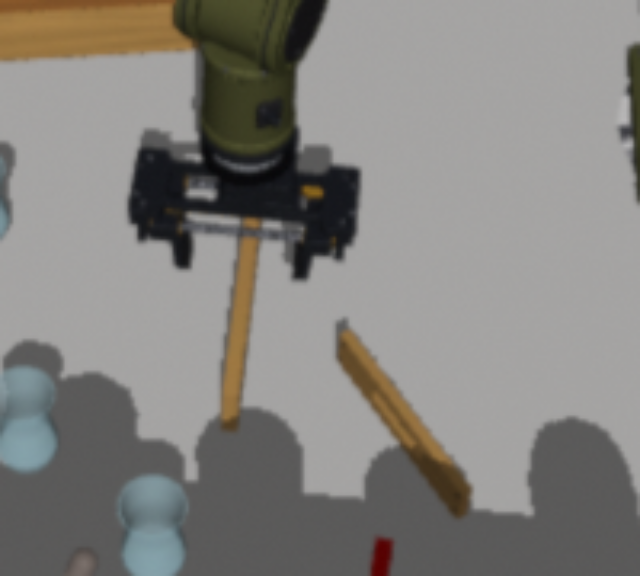

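```bash
python3 -m jog '[[-0.001,0.003,0.02,0,0],[0,0,0.02,0,0],[0,0,0.012,0,0],[0,0,0,0,0],[0,0,0,0,0.5],[0,0,0,0,0.8],[0,0,0,0,1],[0,0,0,0,1],[0,0,0,0,1],[0,0,0,0,1],[0,0,0,0,1],[0,0,0,0,1]]' 40
python3 -m jog '[[0,0,0,0,1],[0,0,0,0,1],[0,0,0,0,1]]'
```

```text
clock: 6.6
tool_pos: [0.4637, 0.2686, 0.0267]
eef_rot: [1.0, -0.005, 0.0, 0.0]
contact_force: [-1.0, -0.6, -0.0]
opening: 0.294
clock: 6.9
tool_pos: [0.4636, 0.2686, 0.0267]
eef_rot: [1.0, -0.005, -0.0, 0.0]
contact_force: [0.1, 0.1, -0.3]
opening: 0.147
```

```bash
python3 -m jog '[[0,0,0,0,1],[0,0,-0.005,0,1],[0,0,-0.01,0,1],[0,0,-0.02,0,1],[0,0,-0.03,0,1],[0,0,-0.03,0,1],[0,0,-0.02,0,1],[0,0,-0.01,0,1],[0,0,0,0,1],[0,0,0,0,1],[0,0,0,0,1]]'
python3 - <<'E'
from plant import r
import cv2
for n in("side","top"): cv2.imwrite(f"pics/{n}2.png",r.snapshot(n)[:,:,::-1])
im=cv2.imread("pics/side2.png")[180:400,220:460];cv2.imwrite("pics/s2z.png",cv2.resize(im,None,fx=2.7,fy=2.7))
s=r.get_state();print(s["tool_pos"],s["eef_rot"],s["contact_force"],s["moment"])
E
```

```text
clock: 8.0
tool_pos: [0.463, 0.2681, 0.1506]
eef_rot: [1.0, -0.005, -0.001, 0.001]
contact_force: [0.8, 0.5, -2.0]
opening: 0.149
[0.46310342 0.26827795 0.15068812] [ 9.99989083e-01 -4.55447791e-03 -8.26696657e-04  6.38541861e-04] [ 0.1863323   0.22863531 -0.59380001] [-0.02774116 -0.09561395  0.00578745]
```

View pics/s2z.png

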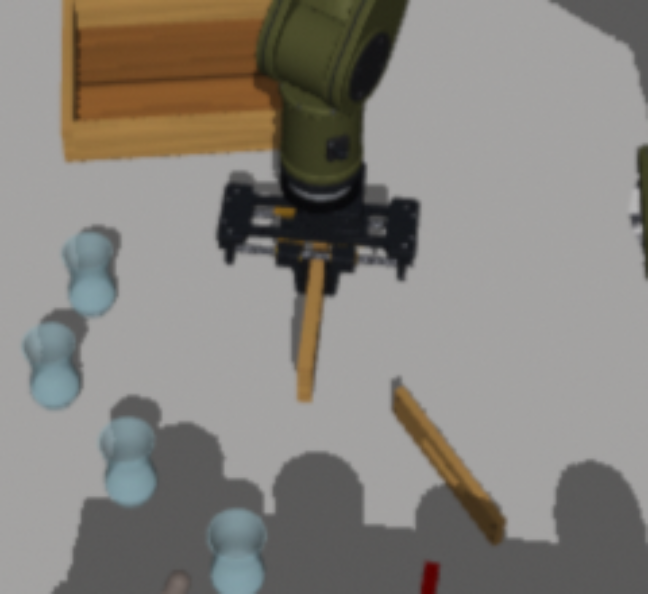

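```bash
python3 -m jog '[[-0.005,0.015,0,0,1],[-0.01,0.03,0,0,1],[0,0.04,0,0,1],[0,0.04,0,0,1],[0,0.04,0,0,1],[0,0.04,0,0,1],[0,0.04,0,0,1],[0,0.04,0,0,1],[0,0.04,0,0,1],[0,0.04,0,0,1],[0,0.04,0,0,1],[0,0.03,0,0,1],[0,0.015,0,0,1],[0,0,0,-0.008,1],[0,0,0,-0.0118,1],[0,0,0,-0.012,1],[0,0,0,0,1],[0,0,0,0,1],[0,0,0,0,1]]'
python3 - <<'E'
from plant import r
import numpy as np
s=r.get_state();q=s["eef_rot"];print(s["tool_pos"],q,2*q[1]*q[0],s["contact_force"],s["moment"])
E
```

```text
clock: 10.0
tool_pos: [0.4444, -0.1811, 0.1515]
eef_rot: [0.996, 0.095, -0.0, -0.0]
contact_force: [-0.3, -0.9, -0.7]
opening: 0.152
[ 0.44443933 -0.1810901   0.151516  ] [ 9.95514567e-01  9.46082112e-02 -1.73188103e-04 -5.06690952e-05] 0.1883677047948726 [-0.33418467 -0.85420077 -0.68409116] [-0.01182906 -0.11388657 -0.01819799]
```

```bash
python3 -m jog '[[0,0,0.02,0,1],[0,0,0.03,0,1],[0,0,0.03,0,1],[0,0,0.02,0,1],[0,0,0.01,0,1],[0,0,0.005,0,1],[0,0,0,0,1],[0,0,0,0,1],[0,0,0,0,1],[0,0,0,0,1],[0,0,0,0,1]]'
python3 - <<'E'
from plant import r
import numpy as np,cv2
s=r.get_state();q=s["eef_rot"];print(s["tool_pos"],q,2*q[1]*q[0],s["contact_force"],s["moment"])
for n in("side","top"): cv2.imwrite(f"pics/{n}3.png",r.snapshot(n)[:,:,::-1])
a=cv2.resize(cv2.imread("pics/side3.png")[150:280,220:400],None,fx=4.4,fy=4.4);cv2.imwrite("pics/s3z.png",a)
a=cv2.resize(cv2.imread("pics/top3.png")[130:290,310:450],None,fx=3.7,fy=3.7);cv2.imwrite("pics/t3z.png",a)
E
```

```text
clock: 11.1
tool_pos: [0.4447, -0.1814, 0.0371]
eef_rot: [0.995, 0.095, 0.0, 0.0]
contact_force: [-0.2, -0.4, -1.3]
opening: 0.15
[ 0.44471495 -0.18138925  0.03711219] [9.95483083e-01 9.49381837e-02 3.92372700e-04 1.34344801e-04] 0.1890187115981244 [-0.21119808 -0.41550865 -1.25487657] [ 0.0079218  -0.08375307 -0.0167537 ]
```

View pics/s3z.png

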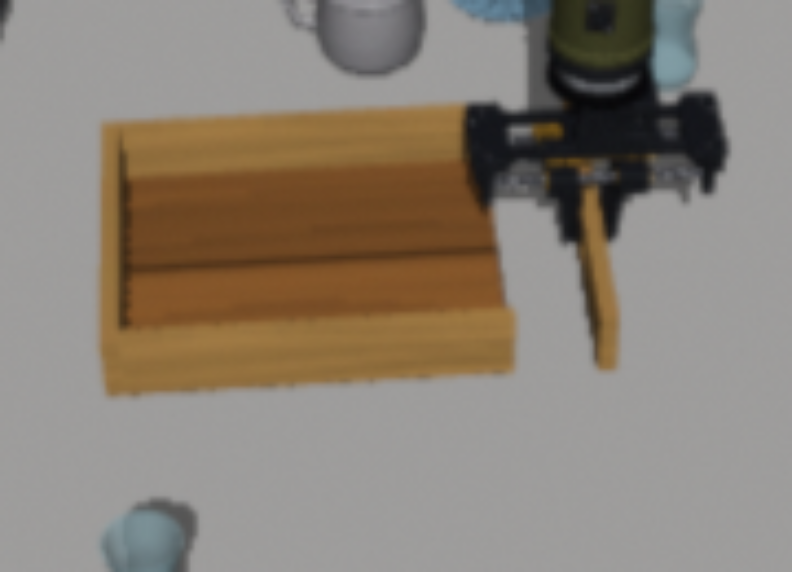

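View pics/t3z.png

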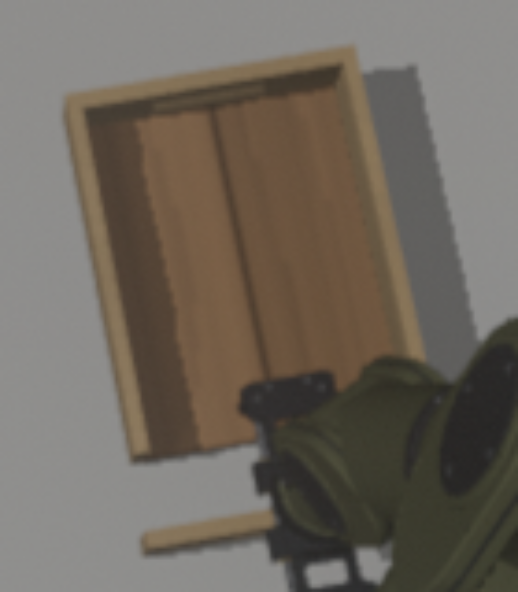

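```bash
cat > pf.py <<'E'
from fit import *
import sys
def pb(p,yaw):
    q=[box(-7,7,-120,-48,0,56),box(-7,7,48,120,0,56),box(-7,7,-48,48,0,18),box(-7,7,-48,48,38,56)]
    return [place(b/1000,[p[0],p[1],yaw],p[2]) for b in q]
def go(tag,W,x0,yaw,views=("top","side")):
    ims={n:cv2.imread(f"pics/{n}{tag}.png")[:,:,::-1] for n in views};cal={n:r.get_calibration(n) for n in views}
    M={v:soft(ims[v],W[v],0.08,0.25) for v in views}
    cost=lambda p:sum(((render(cal[v],pb(p,p[3] if len(p)>3 else yaw),W[v])-M[v])**2).sum() for v in views)
    x=np.array(x0,float)
    for k in range(3):
        o=minimize(cost,x,method="Nelder-Mead",options=dict(initial_simplex=np.vstack([x]+[x+e*(.006/2**k) for e in np.eye(len(x))]),xatol=1e-5,fatol=1e-3));x=o.x
    return x.round(4),round(o.fun,1),[int(m.sum()) for m in M.values()]
E
python3 - <<'E'
from pf import *
W={"top":(343,264,380,284),"side":(350,205,363,238)}
print(go("3",W,[.4447,-.1814,.010],.19))
print(go("3",W,[.4447,-.1814,.010,.19],None))
print(go("3",W,[.4447,-.1814,.010],.19,("side",)))
E
```

```text
(array([ 0.4456, -0.1836,  0.0091]), np.float64(13.8), [196, 201])
(array([ 0.4456, -0.1835,  0.0094,  0.1911]), np.float64(13.8), [196, 201])
(array([ 0.4451, -0.18  ,  0.0113]), np.float64(2.0), [201])
```

```bash
python3 -m jog '[[0,0.004,0,0,1],[0.01,0,0,0,1],[0.015,0,0,0,1],[0.01,0,0,0,1],[0.008,0,0,0,1],[0.005,0,0,0,1],[0,0,0,0,1],[0,0,0,0,1],[0,0,0,0,1],[0,0,0,0,1]]'
python3 - <<'E'
from pf import *
s=r.get_state();q=s["eef_rot"];p=s["tool_pos"];print(p,q,2*q[1]*q[0],s["contact_force"],s["moment"])
c,n=np.cos(.19),np.sin(.19);d=p[:2]-[.5135,-.1728];print("tray xy",c*d[0]+n*d[1],-n*d[0]+c*d[1])
for v in("side","top"): cv2.imwrite(f"pics/{v}4.png",r.snapshot(v)[:,:,::-1])
a=cv2.resize(cv2.imread("pics/side4.png")[150:280,220:400],None,fx=4.4,fy=4.4);cv2.imwrite("pics/s4z.png",a)
a=cv2.resize(cv2.imread("pics/top4.png")[130:290,310:450],None,fx=3.7,fy=3.7);cv2.imwrite("pics/t4z.png",a)
E
```

```text
clock: 12.2
tool_pos: [0.4919, -0.1762, 0.0367]
eef_rot: [0.995, 0.095, -0.0, 0.0]
contact_force: [0.4, 0.2, -1.2]
opening: 0.146
[ 0.49185924 -0.17620989  0.03669119] [ 9.95465654e-01  9.51208224e-02 -3.77222110e-04  1.38821483e-04] 0.18937902338015933 [ 0.3641789   0.22619064 -1.17825288] [-0.04372487 -0.10701966 -0.01697699]
tray xy -0.021895307985896614 0.0007385263015053825
```

View pics/s4z.png

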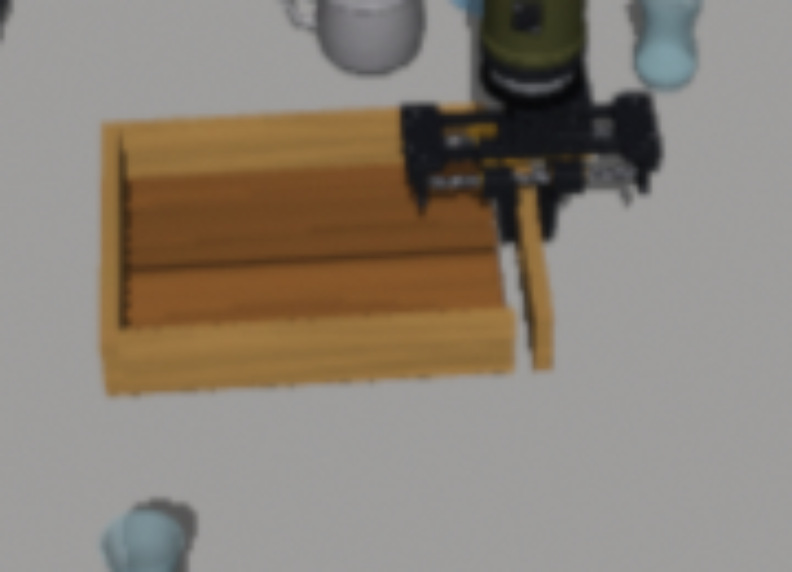

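View pics/t4z.png

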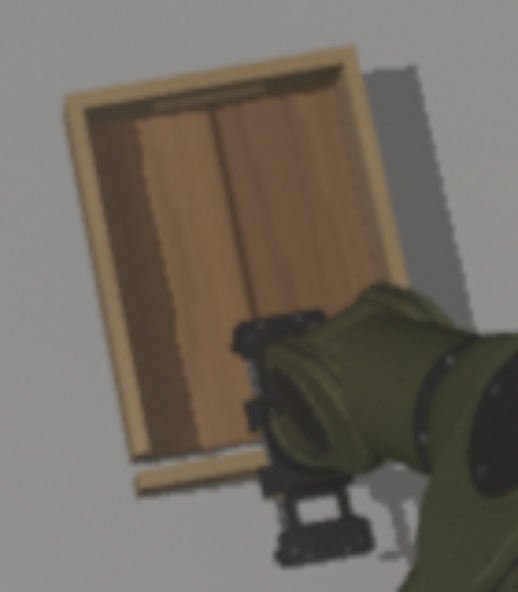

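```bash
python3 -m jog '[[0.004,0,0,0,1],[0.003,0,0,0,1],[0.002,0,0,0,1],[0.001,0,0,0,1],[0,0,0,0,1],[0,0,0,0,1],[0,0,0,0,1]]'
python3 -m jog '[[0.001,0,0,0,1],[0,0,0,0,1],[0,0,0,0,1]]'
python3 -m jog '[[0.001,0,0,0,1],[0,0,0,0,1],[0,0,0,0,1]]'
```

```text
clock: 13.0
tool_pos: [0.5021, -0.1742, 0.0367]
eef_rot: [0.995, 0.095, -0.0, 0.0]
contact_force: [-0.5, -0.7, -1.0]
opening: 0.153
clock: 13.3
tool_pos: [0.5032, -0.174, 0.0367]
eef_rot: [0.995, 0.095, 0.0, 0.0]
contact_force: [-0.3, -0.4, -0.9]
opening: 0.152
clock: 13.6
tool_pos: [0.5042, -0.1738, 0.0367]
eef_rot: [0.995, 0.095, 0.0, 0.0]
contact_force: [-0.7, -0.4, -0.6]
opening: 0.146
```

```bash
for i in 1; do python3 -m jog '[[0.001,0,0,0,1],[0,0,0,0,1],[0,0,0,0,1]]'; python3 -m jog '[[0.0005,0,0,0,1],[0,0,0,0,1],[0,0,0,0,1]]'; python3 -m jog '[[0.0005,0,0,0,1],[0,0,0,0,1],[0,0,0,0,1]]';done
python3 - <<'E'
from plant import r
s=r.get_state();q=s["eef_rot"];print(s["tool_pos"],2*q[1]*q[0],s["contact_force"],s["moment"])
E
```

```text
clock: 13.9
tool_pos: [0.5052, -0.1736, 0.0367]
eef_rot: [0.995, 0.095, 0.0, 0.0]
contact_force: [-0.4, 0.0, -1.8]
opening: 0.156
clock: 14.2
tool_pos: [0.5052, -0.1736, 0.0367]
eef_rot: [0.995, 0.095, -0.0, 0.0]
contact_force: [-1.3, -0.5, -1.3]
opening: 0.148
clock: 14.5
tool_pos: [0.5052, -0.1736, 0.0366]
eef_rot: [0.995, 0.095, -0.001, 0.0]
contact_force: [-2.8, -0.0, 1.6]
opening: 0.151
[ 0.50523647 -0.17358101  0.03663965] 0.18923521923222963 [-2.84338027 -0.0350429   1.59567489] [-0.12883953  0.5637733  -0.03069416]
```

```bash
cat > st.py <<'E'
from plant import r
import numpy as np
s=r.get_state();q=s["eef_rot"];p=s["tool_pos"];f=s["contact_force"]
print(p.round(5),"yaw",round(np.arcsin(2*q[1]*q[0]),4),f.round(2),"push",round(-(f[0]*np.cos(.19)+f[1]*np.sin(.19)),2),s["moment"].round(3),q.round(4))
E
python3 -m jog '[[0.0005,0,0,0,1],[0,0,0,0,1],[0,0,0,0,1],[0,0,0,0,1]]';python3 st.py;python3 -m jog '[[0.0005,0,0,0,1],[0,0,0,0,1],[0,0,0,0,1],[0,0,0,0,1]]';python3 st.py
```

```text
clock: 14.9
tool_pos: [0.5053, -0.1736, 0.0366]
eef_rot: [0.995, 0.095, -0.001, 0.0]
contact_force: [-4.5, -0.5, 1.4]
opening: 0.15
[ 0.50527 -0.17358  0.03663] yaw 0.1904 [-4.5  -0.46  1.39] push 4.5 [-0.096  0.819  0.007] [ 9.955e-01  9.500e-02 -1.300e-03  2.000e-04]
clock: 15.3
tool_pos: [0.5052, -0.1736, 0.0366]
eef_rot: [0.995, 0.095, -0.002, 0.0]
contact_force: [-7.2, -1.2, 2.6]
opening: 0.15
[ 0.50525 -0.17361  0.03659] yaw 0.1903 [-7.18 -1.24  2.57] push 7.29 [-0.076  1.082  0.026] [ 9.955e-01  9.500e-02 -1.800e-03  3.000e-04]
```

```bash
python3 -m jog '[[0.0005,0,0,0,1],[0,0,0,0,1],[0,0,0,0,1],[0,0,0,0,1]]';python3 st.py;python3 -m jog '[[0,0,0,0,1],[0,0,0,0,1],[0,0,0,0,1],[0,0,0,0,1]]';python3 st.py
```

```text
clock: 15.7
tool_pos: [0.5052, -0.1736, 0.0365]
eef_rot: [0.995, 0.095, -0.002, 0.0]
contact_force: [-6.1, -0.0, 3.6]
opening: 0.154
[ 0.50524 -0.17361  0.03652] yaw 0.1902 [-6.11 -0.02  3.62] push 6.0 [-0.13  1.2  -0.01] [ 9.955e-01  9.490e-02 -2.300e-03  4.000e-04]
clock: 16.1
tool_pos: [0.5053, -0.1736, 0.0365]
eef_rot: [0.995, 0.095, -0.002, 0.0]
contact_force: [-6.5, -0.0, 3.6]
opening: 0.153
[ 0.50526 -0.17362  0.03654] yaw 0.1901 [-6.49 -0.04  3.59] push 6.38 [-0.136  1.138  0.06 ] [ 9.955e-01  9.490e-02 -2.200e-03  4.000e-04]
```

```bash
python3 -m jog '[[0,0,-0.0003,0,1],[0.0004,0,0,0,1],[0,0,0,0,1],[0,0,0,0,1]]';for i in 1 2 3 4; do python3 -m jog '[[0,0,0,0,1],[0,0,0,0,1]]' >/dev/null;python3 st.py;done
```

```text
clock: 16.5
tool_pos: [0.5052, -0.1736, 0.0366]
eef_rot: [0.995, 0.095, -0.003, 0.0]
contact_force: [-6.4, -0.4, 3.0]
opening: 0.151
[ 0.50523 -0.17361  0.03656] yaw 0.1901 [-7.08 -0.26  1.79] push 7.0 [-0.2    1.166  0.049] [ 9.955e-01  9.490e-02 -2.700e-03  3.000e-04]
[ 0.50522 -0.17363  0.03656] yaw 0.19 [-6.97 -0.79  1.39] push 7.0 [-0.11   1.181  0.002] [ 9.955e-01  9.490e-02 -2.700e-03  3.000e-04]
[ 0.50525 -0.1736   0.03658] yaw 0.1901 [-7.19 -1.14  2.36] push 7.28 [-0.126  1.224  0.043] [ 9.955e-01  9.490e-02 -2.600e-03  3.000e-04]
[ 0.50523 -0.17362  0.03658] yaw 0.19 [-5.94 -0.27  2.  ] push 5.88 [-0.128  1.169  0.034] [ 9.955e-01  9.480e-02 -2.700e-03  3.000e-04]
```

```bash
python3 -m jog '[[0.0005,0,0,0,1],[0,0,0,0,1],[0,0,0,0,1],[0,0,0,0,1]]';for i in 1 2 3 4; do python3 -m jog '[[0,0,0,0,1],[0,0,0,0,1]]' >/dev/null;python3 st.py;done
python3 - <<'E'
from pf import *
for v in("side","top"): cv2.imwrite(f"pics/{v}5.png",r.snapshot(v)[:,:,::-1])
a=cv2.resize(cv2.imread("pics/side5.png")[150:280,220:400],None,fx=4.4,fy=4.4);cv2.imwrite("pics/s5z.png",a)
a=cv2.resize(cv2.imread("pics/top5.png")[130:290,310:450],None,fx=3.7,fy=3.7);cv2.imwrite("pics/t5z.png",a)
E
```

```text
clock: 17.7
tool_pos: [0.5052, -0.1736, 0.0365]
eef_rot: [0.995, 0.095, -0.003, 0.0]
contact_force: [-7.8, -1.2, 2.6]
opening: 0.15
[ 0.50522 -0.17361  0.03656] yaw 0.1899 [-8.09 -0.51  2.38] push 8.04 [-0.171  1.387  0.057] [ 9.955e-01  9.480e-02 -3.100e-03  4.000e-04]
[ 0.50522 -0.17361  0.03655] yaw 0.1899 [-6.92 -0.15  2.81] push 6.82 [-0.188  1.387  0.019] [ 9.955e-01  9.480e-02 -3.100e-03  4.000e-04]
[ 0.50522 -0.17363  0.03655] yaw 0.1899 [-8.24 -0.46  2.46] push 8.17 [-0.147  1.394  0.008] [ 9.955e-01  9.480e-02 -3.100e-03  4.000e-04]
[ 0.50524 -0.17361  0.03657] yaw 0.1899 [-8.28 -0.36  2.15] push 8.2 [-0.166  1.366 -0.008] [ 9.955e-01  9.480e-02 -3.100e-03  4.000e-04]
```

View pics/s5z.png

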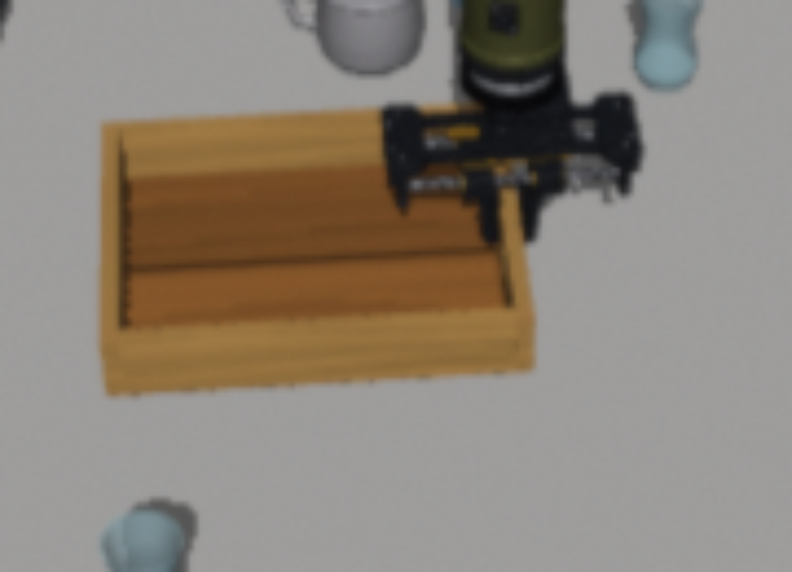

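View pics/t5z.png

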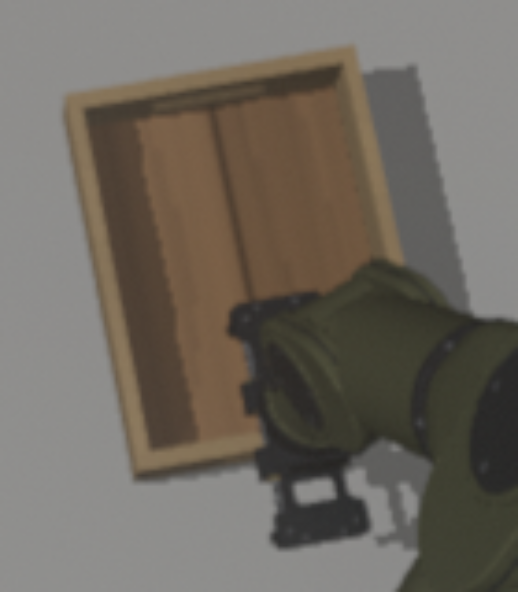

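```bash
python3 -m jog '[[0.0005,0,0,0,1],[0.0003,0,0,0,1],[0,0,0,0,1],[0,0,0,0,1]]';for i in 1 2 3 4 5 6 7; do python3 -m jog '[[0,0,0,0,1],[0,0,0,0,1],[0,0,0,0,1],[0,0,0,0,1]]' >/dev/null;python3 st.py;done
```

```text
clock: 19.0
tool_pos: [0.5052, -0.1736, 0.0366]
eef_rot: [0.995, 0.095, -0.004, 0.001]
contact_force: [-8.8, -1.2, 3.8]
opening: 0.149
[ 0.5052  -0.1736   0.03654] yaw 0.1898 [-9.2  -1.03  4.63] push 9.22 [-0.157  1.62   0.013] [ 9.955e-01  9.480e-02 -3.900e-03  5.000e-04]
[ 0.50522 -0.17362  0.03652] yaw 0.1898 [-8.47 -1.73  3.84] push 8.64 [-0.151  1.6   -0.011] [ 9.955e-01  9.470e-02 -3.900e-03  5.000e-04]
[ 0.50522 -0.17362  0.03654] yaw 0.1898 [-9.62 -0.36  3.5 ] push 9.51 [-0.167  1.594 -0.037] [ 9.955e-01  9.480e-02 -3.900e-03  5.000e-04]
[ 0.5052  -0.17362  0.03654] yaw 0.1898 [-9.66 -0.55  4.29] push 9.59 [-0.168  1.55   0.051] [ 9.955e-01  9.480e-02 -3.900e-03  5.000e-04]
[ 0.50522 -0.17362  0.03652] yaw 0.1898 [-9.23 -0.69  4.38] push 9.2 [-0.175  1.56  -0.02 ] [ 9.955e-01  9.480e-02 -3.900e-03  5.000e-04]
[ 0.50524 -0.17362  0.03653] yaw 0.1898 [-9.19 -0.49  4.18] push 9.12 [-0.169  1.582  0.006] [ 9.955e-01  9.480e-02 -3.900e-03  5.000e-04]
[ 0.50523 -0.1736   0.03653] yaw 0.1898 [-9.49 -0.65  4.31] push 9.44 [-0.166  1.668 -0.015] [ 9.955e-01  9.480e-02 -3.900e-03  5.000e-04]
```

```bash
python3 -m jog '[[0,0,0,0,1],[0,0,0,0,1],[0,0,0,0,1],[0,0,0,0,1],[0,0,0,0,1],[0,0,0,0,1]]' && python3 st.py && python3 - <<'E'
from pf import *
im={v:r.snapshot(v) for v in("side","top")}
for v in im:cv2.imwrite(f"pics/{v}6.png",im[v][:,:,::-1])
W={"top":(343,250,378,262),"side":(336,210,345,238)}
print(go("6",W,[.5052,-.1736,.010],.19))
a=np.abs(im["top"].astype(int)-cv2.imread("pics/top0.png")[:,:,::-1]).max(2)
for n,b in dict(g=(205,155,275,195),g34=(135,190,200,255),pot=(450,175,490,222),sauc=(480,220,522,262),g5=(458,275,488,300)).items():print(n,a[b[1]:b[3],b[0]:b[2]].max())
print(r.finish_job())
E
```

```text
clock: 22.4
tool_pos: [0.5052, -0.1736, 0.0365]
eef_rot: [0.995, 0.095, -0.004, 0.001]
contact_force: [-9.3, 0.4, 4.2]
opening: 0.151
[ 0.5052  -0.17362  0.03653] yaw 0.1898 [-9.29  0.36  4.18] push 9.05 [-0.123  1.63   0.018] [ 9.955e-01  9.480e-02 -3.900e-03  5.000e-04]
(array([ 0.5069, -0.1726,  0.0116]), np.float64(22.6), [229, 138])
g 15
g34 15
pot 81
sauc 119
g5 95
the job is handed in; nothing more can be done
None
```

View pics/side6.png

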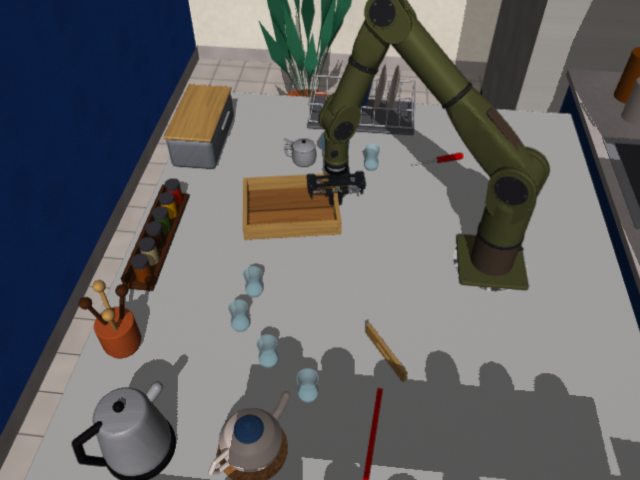

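I picked up the larger bamboo panel by the middle of its top bar, brought it level across the tray's open end and eased it on. I pressed it up to about 9–10 N in sub-millimetre steps, held it there for over 3 s, and handed the job in still gripping and pressing (22.4 s of the 64 s used).

**Last checks:**
- **Push:** about 9.3 N horizontally, plus about 5 N vertically where the panel rubs on the tray, so roughly 10.7 N in total.
- **Squareness:** the turning moment about the vertical was near zero, and the panel's yaw was 0.190 rad against 0.190 measured for the tray. The arm hid the panel's right end, so that end was judged from force and pose, not seen.
- **Height and tilt:** by the arm's pose the panel's underside is about 10 mm up. The final picture fit said 11.6 mm; both are within the 5 mm allowed. Tilt was about 0.008 rad.
- **Sideways:** within about 1 mm of the middle by pose. The last fit, with only part of the panel in view, put it about 1–2 mm off, still within 5 mm.
- **Glasses, saucers and sugar pot:** in the last side picture the glasses and the sugar pot stand where they were. My picture comparison showed no change round the four glasses on the left. It did show differences round the pot, the saucers and the fifth glass. I put those down to the arm and its shadow covering that side, and no contact was felt. The saucers were mostly hidden, so they are not confirmed by eye.

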